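# Dock the tube rack in the rack reader and bolt it in

### The arm

A 6-joint arm with a two-finger parallel gripper is mounted at the origin on a cart in front of the work surface, level with it; the furniture and walls round the work are solid. World frame = base frame: x ahead of the robot, y to its left, z up, the work surface at z = 0. Lengths are in m, angles in rad, forces in N, time in s.
With the tool pointing down it reaches from about 0.3 to 0.875 m from the base axis. Payload 6.4 kg.
Tool frame: the origin (TCP) lies at the very end of the fingers, on their centre line; the grasp point (between the pads) lies 19 mm behind it; z points along the fingers, y is the line along which they close (so a half turn about z gives the same grasp; the last joint's range is limited). The gripper opens to 85 mm and grips with 20 to 120 N. Pads are 22 mm wide; open, the fingers measure 114 mm over their backs; the gripper's body (76 mm by 85 mm) begins 54 mm behind the grasp point. The pads swing forward as they close: fully open they stand 13 mm farther back than shut.
Start: joints at [-0.206, 0.181, 1.607, -0, 1.354, -0.206], TCP at [0.575, 0, 0.211] pointing down, gripper open.
Joint ranges: [-2.99, 2.99], [-0.89, 2.07], [0.3, 2.58], [-1.14, 4.28], [0, 2.63], [-3.12, 3.12]. Speed limits (rad/s): [2.57, 2.57, 3.01, 3.14, 3.14, 3.14].

### API

Orientations are given as a unit quaternion [w, x, y, z].
In Python, from bench import ctrl gives the robot as it stands.
- The arm moves only by the tool jog_arm, never from a script. Its argument "series" is a list that holds one entry, the list of rows, each a list of 7 numbers: the shift along the tool's x, y, z in mm, then the turn, a rotation vector about the tool's x, y, z in rad, then the finger opening in mm, from 0 to 85.4. In form: [[[tx, ty, tz, rx, ry, rz, gripper], ...]]. A call has exactly 10 rows; each row shifts and turns the commanded pose from where the row before left it, along the tool's axes as they then stand; what a row does not reach is not made up. A row lasts 1/10 s, in which the tool goes at most 50 mm and 8.59 degrees, less where a joint would pass 70% of its speed; a pose out of reach is approached as far as the arm can. A call with a gripper value outside its range is refused whole. The fingers move at their own pace and stop on an object; the grip force is fixed at half the most. Time passes only in rows, so rows that do not move let the fingers close, or fill a call up. It gives the time, the measured TCP pose, the force, the opening and the grip force at its end, in the units of the state.
- ctrl.get_obs(): the state, without advancing time (a new reading comes with each control period).
- ctrl.camera(name): name is "scene" or "side" or "wrist"; returns a dict with "frame" (420x560x3 uint8, blue, green, red), "z_map" (420x560 float32, m along the optical axis (not along the pixel's ray), 0 where there is no reading), "fx", "fy", "cx", "cy" (pixels), "k1" (the pictures are not rectified: a ray, as slopes to the right and down, at radius r is drawn at 1 + k1 r^2 times it, then the intrinsics apply), "xyz" and "rotation" of the camera in the world. Camera axes: x right, y down, z forward; pixel columns grow to the right and rows downward; lengths in m; the calibration is good to about 2 mm. A picture is of the moment at which its call begins.
- ctrl.hand_in(): hands the job in; it is judged then, once.
The state is a dict: "time_s": time; "q": joint angles; "dq": joint speeds; "joint_efforts": joint torques, N m; "eef_pos": TCP position; "eef_rot": TCP orientation; "wrist_force": force on the tool from outside, world axes, zero at the start; "torque": the same for the moment, N m; "opening": opening from 0.0 (shut) to 1.0 (fully open); "grasp_force": force on a finger pad.
Only numpy, scipy, OpenCV 4.12 (cv2) and the standard library are available. Lean on these libraries where they do the work, as an engineer would, in place of code of your own. Each camera call takes 0.05 s, during which the arm holds its last target. There are 200 camera calls.

### The job

Dock the orange tube rack in the rack reader: nudge it into line with the lane, push it along the worktop between the guide rails until it is fully home against the stop, then push the red knob so that the bolt shuts fully behind the rack. Only push with the fingers: do not grip, lift or tip anything, and leave the other things on the worktop alone.

Things in the scene. Friction and masses are not known exactly. Their poses are not given: they have to be found in the camera images.
- rack: loose orange microtube rack with capped tubes, 62 (its x) x 160 (its y, long) x 42 mm high, about 0.2 kg, to the right of the reader's lane; either end may go in first. Origin: centre of its underside. A finger pushing on a long side bears on the edge of the top plate, 34 to 38 mm high (below it the side is open): keep the fingertip under 30 mm.
- reader: white rack reader with grey screen, fixed on the worktop behind a lane of two aluminium rails. Origin: on the worktop, centre of the docked rack's place; y along the lane from mouth to stop, x across it. Rails 26 mm high, inner faces at x = -33 and +33 mm for y = -35 to +80, flaring to -45 and +45 at y = -73. A docked rack is at x = 0, y = 0, its tail at y = -80 mm, 7 mm outside the rails.
- stop (a point): middle of the stop, two black rubber buffers at the far end of the lane (reader y = +80 mm), 12 mm above the worktop, which is the floor of the lane; the housing behind is 134 mm wide and 100 mm high
- bolt_case (a point): top centre of the dark steel bolt case beside the lane's mouth, fixed to the reader: 60 mm along reader x (-102 to -42), 22 mm along y (-101 to -79), 30 mm high
- bolt (a joint): slide bolt in the bolt case, 10 mm thick, in m: 0 = drawn back (tip at reader x = -40 mm, lane free), 0.030 = fully shut (tip at x = -10 mm, across the lane 5 mm behind the tail of a docked rack); slides along reader +x; stiff, about 2 N, stays where it is left
- bolt_knob (a point): middle of the upright red knob on the bolt, 14 mm across, from 35 to 61 mm above the worktop, standing clear above the bolt case; moves with the bolt (at 0: reader x = -88, y = -90 mm)
- jar: small round jar with a green lid, 40 mm across, 26 high (mm), loose, on the worktop; leave alone; origin at the centre of its underside
- dish: covered clear round dish, 69 mm across, 16 high (mm), loose, on the worktop; leave alone; origin at the centre of its underside
- case: flat clear case, 62x86x17 (mm), loose, on the worktop; leave alone; origin at the centre of its underside
- marker: marker pen with a blue cap, 140 long, 12 thick (mm), loose, on the worktop; leave alone; origin at the centre of its underside
- screwdriver: small screwdriver with a red handle, 160 long (mm), loose, on the worktop; leave alone; origin at the centre of its underside
There are look-alikes about, which are no part of the job. Leave any pink look-alike of the rack alone.

How it is judged:
By the outcome, as a careful person would: the job done as asked, in the order asked, and still so for the second after the job is handed in, with the robot touching nothing.
It also fails if it takes over 70 s, if anything falls off the work surface, if the arm or the gripper's body presses on something with over 40 N, if the wrist force passes 120 N, or if a joint passes its speed limit or range.

## Working session

There is one attempt and no reset: what is moved stays moved. The work goes in short steps, Python scripts to look and compute and a tool call to move; the robot and the scene stay as the last step left them, time stands still between calls to the robot, and variables do not carry over. Pictures are saved under pics/ and viewed, at most 10 in all, crops included, and the job is handed in when it is done.

Besides the shell and the picture viewer there is one more tool, called after "Call:" as name(argument=value, ...), one argument or row to a line, values as JSON. jog_arm: Moves the arm, as the interface text tells. Its arguments: {"type":"object","properties":{"series":{"type":"array"}},"required":["series"]}

```bash
mkdir -p pics; ls; cat > h.py <<'E'
import numpy as np, cv2
from bench import ctrl
def ray(c,uv):
    uv=np.atleast_2d(np.array(uv,float)); d=np.c_[(uv[:,0]-c['cx'])/c['fx'],(uv[:,1]-c['cy'])/c['fy']]
    s=d.copy()
    for _ in range(20): s=d/(1+c['k1']*(s**2).sum(1,keepdims=True))
    return np.c_[s,np.ones(len(s))]
def R(c):
    r=np.array(c['rotation'],float)
    if r.shape==(3,3): return r
    from scipy.spatial.transform import Rotation as Q
    return Q.from_quat([*r[1:],r[0]]).as_matrix()
def plane(c,uv,z):
    w=ray(c,uv)@R(c).T; o=np.array(c['xyz']); t=(z-o[2])/w[:,2]
    return o+w*t[:,None]
def depth(c):
    h,w=c['z_map'].shape; v,u=np.mgrid[:h,:w]
    P=ray(c,np.c_[u.ravel(),v.ravel()])*c['z_map'].reshape(-1,1)
    return (P@R(c).T+np.array(c['xyz'])).reshape(h,w,3)
E
python3 - <<'E'
from h import *
print(ctrl.get_obs())
a=[]
for n in('scene','side'):
    c=ctrl.camera(n); np.save(n+'.npy',c,allow_pickle=True); cv2.imwrite(f'pics/{n}0.png',c['frame'])
    print({k:v for k,v in c.items() if k not in('frame','z_map')})
E
```

```text
pics
{'time_s': 0.0, 'q': array([-2.06276580e-01,  1.81517870e-01,  1.60798790e+00, -1.72847938e-05,
        1.35377337e+00, -2.06314242e-01]), 'dq': array([ 2.91365971e-05,  7.38602651e-04, -8.03070548e-04, -5.64379640e-04,
        6.81382346e-04,  9.74200028e-04]), 'joint_efforts': array([ 3.41415571e-04, -4.44869328e+01, -3.51340663e+01, -2.51131587e-04,
        9.11703974e-03,  3.43231875e-05]), 'eef_pos': array([5.74432529e-01, 1.43862147e-04, 2.09806910e-01]), 'eef_rot': array([-7.01140430e-04,  7.07091893e-01,  7.07121166e-01, -4.68548396e-04]), 'wrist_force': array([ 0.18863244, -0.35719721,  0.64287833]), 'torque': array([ 0.01997667,  0.04351605, -0.06173463]), 'grasp_force': 0.0, 'opening': 0.9971511348301854}
{'fx': 405.2791799852334, 'fy': 405.2791799852334, 'cx': 277.0939555409468, 'cy': 217.60613439963205, 'k1': 0.00096742561095625, 'xyz': array([-0.03441134, -0.50715683,  0.68955783]), 'rotation': array([-0.38949465,  0.81124679, -0.39754702,  0.17924548])}
{'fx': 429.86052578335295, 'fy': 429.86052578335295, 'cx': 274.4508973436758, 'cy': 207.53054246713813, 'k1': -0.09582992304529694, 'xyz': array([ 0.26973445, -1.16937939,  0.53290437]), 'rotation': array([-0.55284399,  0.82206006, -0.11755344,  0.06900705])}
```

View pics/scene0.png

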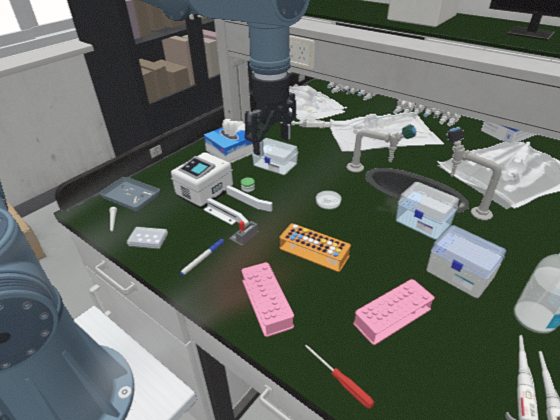

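View pics/side0.png

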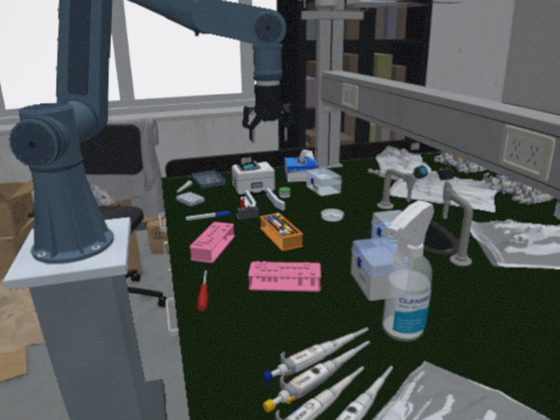

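The scene view shows the orange rack at (315,246). The pink look-alikes are at (267,298) and (394,310) and aren't part of the job. The reader is at (203,178), its lane mouth faces lower right, and the bolt case with the red knob is at (243,232). The orange one is the rack meant; I'll confirm that in a crop and measure.

```bash
python3 - <<'E'
from h import *
c=np.load('scene.npy',allow_pickle=True).item(); W=depth(c); f=c['frame']; hsv=cv2.cvtColor(f,cv2.COLOR_BGR2HSV)
x0,y0=165,145
cv2.imwrite('pics/crop1.png',cv2.resize(f[y0:y0+135,x0:x0+195],None,fx=4,fy=4,interpolation=cv2.INTER_CUBIC))
print('table z',W[280,225],W[270,350])
m=cv2.inRange(hsv,(8,150,90),(22,255,255)); m[:200]=0
n,l,s,ce=cv2.connectedComponentsWithStats(m)
for i in range(1,n):
    if s[i,4]>50: print('orange',s[i],ce[i])
P=W[m>0]; print(np.percentile(P,[1,50,99],axis=0))
h=(W[...,2]>0.031)&(W[...,2]<0.05)
roi=np.zeros_like(h); roi[215:280,270:360]=1
q=W[h&roi][:,:2].astype(np.float32); r=cv2.minAreaRect(q*1000); print('rack rect',r,cv2.boxPoints(r))
red=cv2.inRange(hsv,(0,150,80),(6,255,255))|cv2.inRange(hsv,(174,150,80),(180,255,255)); red[:200]=0; red[260:]=0
print('red',W[red>0], np.argwhere(red>0).mean(0))
# rails: bright points in z .015-.03
roi=np.zeros_like(h); roi[180:235,195:280]=1
k=(W[...,2]>.02)&(W[...,2]<.032)&roi&(hsv[...,2]>120)&(hsv[...,1]<60)
n,l,s,ce=cv2.connectedComponentsWithStats(k.astype(np.uint8))
for i in range(1,n):
    if s[i,4]>15: 
        p=(W[l==i][:,:2]*1000).astype(np.float32); print('rail',s[i],cv2.boxPoints(cv2.minAreaRect(p)).round().tolist())
roi[:]=0; roi[140:210,160:240]=1
k=roi&(W[...,2]>.09)&(W[...,2]<.11); p=(W[k.astype(bool)][:,:2]*1000).astype(np.float32); print('housing top',len(p),cv2.minAreaRect(p),cv2.boxPoints(cv2.minAreaRect(p)).round().tolist())
E
```

```text
table z [ 0.37272262 -0.01855959  0.00116986] [ 5.71505815e-01 -2.26890951e-01  6.01437083e-05]
orange [ 279  223   72   49 1207] [315.02485501 249.4092792 ]
[[ 3.13768050e-01 -4.00876533e-01 -1.27662171e-04]
 [ 5.54376277e-01 -1.38737673e-01  1.23791872e-02]
 [ 6.37276383e-01 -2.42068434e-02  4.33541899e-02]]
rack rect ((509.54583740234375, -136.68861389160156), (190.59710693359375, 161.1346893310547), 9.180624008178711) [[ 402.6137    -72.35795 ]
 [ 428.32233  -231.42854 ]
 [ 616.47797  -201.01929 ]
 [ 590.76935   -41.948685]]
red [[0.49753272 0.03957037 0.06319335]
 [0.49606449 0.0418555  0.05986391]
 [0.4961456  0.0384816  0.06150555]
 [0.49802876 0.03696777 0.06101059]
 [0.49316634 0.04266861 0.05822132]
 [0.49330236 0.03934243 0.05981057]
 [0.4945589  0.03718724 0.06005729]
 [0.49589662 0.03511825 0.06020605]
 [0.49736853 0.03318773 0.06019494]
 [0.53753047 0.0892897  0.00148911]
 [0.49285029 0.03922117 0.0570053 ]
 [0.49263815 0.03554844 0.05901323]
 [0.49343459 0.03293006 0.0598065 ]
 [0.49749552 0.03363982 0.05671117]
 [0.53334731 0.08531242 0.00288836]
 [0.49349444 0.040237
[... 460 characters left out ...]
0.03699039 0.04544908]
 [0.49442415 0.03527801 0.04515995]
 [0.49650547 0.03393806 0.04442501]
 [0.50059396 0.04903039 0.03050626]
 [0.49388992 0.03855413 0.04059183]
 [0.49154813 0.03266396 0.04527707]
 [0.49502887 0.03276225 0.04282344]
 [0.49229584 0.03725466 0.0391278 ]
 [0.49424542 0.03577157 0.03855229]] [225.59459459 241.24324324]
rail [195 182  77  44 526] [[516.0, 234.0], [520.0, 47.0], [648.0, 49.0], [644.0, 236.0]]
rail [241 225  13  10  28] [[487.0, 31.0], [536.0, 30.0], [536.0, 45.0], [487.0, 46.0]]
housing top 832 ((582.382568359375, 264.2189025878906), (126.80455017089844, 103.31634521484375), 1.0387219190597534) [[518.0, 315.0], [520.0, 211.0], [647.0, 214.0], [645.0, 317.0]]
```

View pics/crop1.png

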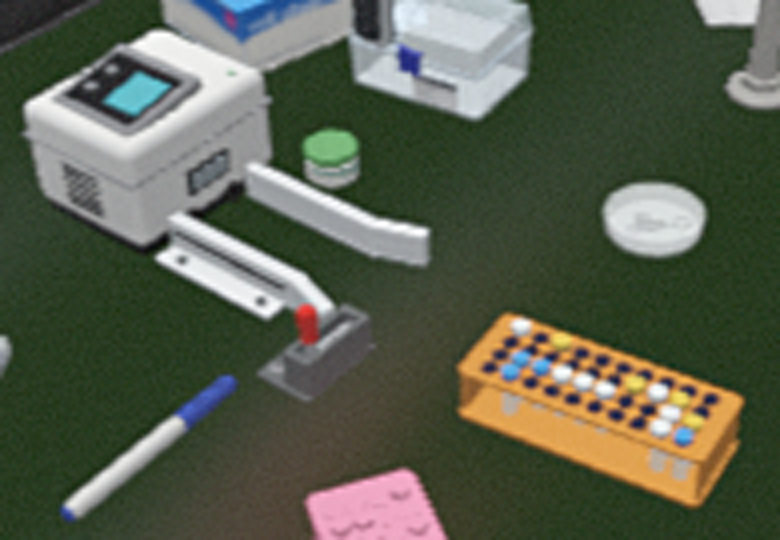

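The crop confirms it: an orange rack with capped tubes, loose, with its near-left end at crop (460,380). The lane mouth is open, the bolt is drawn back, and the red knob is at crop (307,322). Next I'll measure the rack and lane more precisely.

```bash
cat > rack.py <<'E'
from h import *
def rack(c,dbg=False):
    W=depth(c); f=c['frame']; hsv=cv2.cvtColor(f,cv2.COLOR_BGR2HSV)
    m=cv2.inRange(hsv,(8,130,80),(22,255,255))
    n,l,s,ce=cv2.connectedComponentsWithStats(cv2.morphologyEx(m,cv2.MORPH_CLOSE,np.ones((9,9))))
    ok=[i for i in range(1,n) if 600<s[i,4]<8000 and np.median(W[l==i][:,0])>.35 and abs(np.median(W[l==i][:,2])-.025)<.03]
    i=max(ok,key=lambda i:s[i,4])
    k=(l==i)&(W[...,2]>.034)&(W[...,2]<.05)
    top=W[k]*1000
    r=cv2.minAreaRect(top[:,:2].astype(np.float32))
    o=(m>0)&(l==i)
    # contour corners of silhouette cast on z=.038
    hull=cv2.convexHull(np.argwhere(o)[:,::-1].astype(np.int32))
    ap=cv2.approxPolyDP(hull,3,True)[:,0]
    return r,cv2.boxPoints(r),np.median(top[:,2]),ap,plane(c,ap,.038)[:,:2]*1000
E
python3 - <<'E'
from rack import *
np.set_printoptions(suppress=True,precision=1)
for n in('scene','side'):
    c=np.load(n+'.npy',allow_pickle=True).item(); r,b,z,ap,p=rack(c)
    print(n,r,'z',z); print(b); print(np.c_[ap,p,plane(c,ap,0)[:,:2]*1000])
    W=depth(c); hsv=cv2.cvtColor(c['frame'],cv2.COLOR_BGR2HSV)
    g=cv2.inRange(hsv,(45,80,80),(75,255,255)); X=W[...,0];Y=W[...,1];Z=W[...,2]
    j=(g>0)&(X>.5)&(X<.9)&(Y>0)&(Y<.25)&(Z>.015)&(Z<.04); print('jar',np.median(W[j],0)*1000)
    red=(cv2.inRange(hsv,(0,150,80),(6,255,255))|cv2.inRange(hsv,(174,150,80),(180,255,255)))>0
    red&=(X>.45)&(X<.55)&(Y>0)&(Y<.08)&(Z>.035); print('red',red.sum(),W[red].mean(0)*1000,'uv',np.argwhere(red).mean(0)[::-1])
    # rail sections: lateral profile
    k=(Z>.021)&(Z<.034)&(X>.5)&(X<.68)&(Y>.03)&(Y<.215)&(hsv[...,1]<80)
    for y0 in np.arange(.03,.21,.015):
        q=X[k&(Y>=y0)&(Y<y0+.015)]*1000; 
        a=q[q<583]; d=q[q>=583]
        print(round(y0*1000), a.min() if len(a) else 0,a.max() if len(a) else 0,len(a), d.min() if len(d) else 0,d.max() if len(d) else 0,len(d))
E
```

```text
scene ((570.2770385742188, -127.13310241699219), (67.58550262451172, 160.6889190673828), 8.030038833618164) z 39.204799825498185
[[ 525.6  -52.3]
 [ 548.  -211.4]
 [ 615.  -202. ]
 [ 592.5  -42.9]]
[[ 349.   256.   574.4 -218.4  610.  -201.6]
 [ 336.   271.   517.2 -219.6  549.3 -202.9]
 [ 280.   249.   498.   -79.7  529.   -54.7]
 [ 279.   236.   532.2  -49.9  565.2  -23.2]
 [ 294.   223.   593.1  -49.8  629.6  -23.1]
 [ 349.   243.   612.  -196.3  649.7 -178.2]]
jar [673.6 177.7  26.8]
red 34 [494.4  36.4  52.4] uv [241.4 225.6]
30 502.68033921072384 541.9200700510413 48 0 0 0
45 514.1302707561089 543.0677648953384 26 630.5642789498509 635.5805870559939 7
60 532.1210415669498 543.7076943565795 19 623.4150526298218 635.2242445906444 20
75 536.3304569436758 548.0562652965253 17 615.4805721042457 631.1366105855927 22
90 539.5646943289187 551.708168317689 21 614.3366549891076 626.76016610731 21
105 539.6736566220923 551.6509398900726 18 616.1094423320102 625.1006101834971 19
120 540.6156258334104 549.6410231227821 19 614.5352393654496 627.5345532470552 19
135 539.2960549795375 552.7933
[... 1137 characters left out ...]
686 548.4949805165373 8 618.7891852116283 630.4361711506052 8
90 540.3863660651642 546.6607800346293 6 616.1515814955702 626.4877533977069 9
105 539.6216644476497 549.1595005660282 6 617.0674607392359 624.9560586842811 4
120 540.7891992517526 547.6821743344584 3 615.7389673898474 625.2366656669137 7
135 540.7899189132961 549.636088595675 6 616.6499405479946 622.7110923605977 4
150 539.4005969338677 548.8990041287823 6 617.3255523545149 670.4389719992107 8
165 538.9722562144385 547.4877070344479 7 616.8762518003776 656.2557341116353 5
180 540.7909027211923 546.0326852420494 3 615.0688788952046 624.267805600287 7
195 522.6721690978711 562.3493809659888 10 587.3337416638165 634.4003418571035 10
```

```bash
python3 - <<'E'
from h import *
np.set_printoptions(suppress=True,precision=0)
c=np.load('scene.npy',allow_pickle=True).item(); W=depth(c); hsv=cv2.cvtColor(c['frame'],cv2.COLOR_BGR2HSV)
m=cv2.inRange(hsv,(160,50,120),(175,255,255)); n,l,s,ce=cv2.connectedComponentsWithStats(m)
for i in range(1,n):
    if s[i,4]>500: p=W[l==i]*1000; p=p[(p[:,2]>30)&(p[:,2]<60)]; r=cv2.minAreaRect(p[:,:2].astype(np.float32)); print('pink',r,cv2.boxPoints(r).tolist(),np.median(p[:,2]))
b=cv2.inRange(hsv,(105,120,80),(125,255,255)); b[:235]=0;b[270:]=0;b[:,:170]=0;b[:,240:]=0
print('marker cap',(W[b>0]*1000).min(0),(W[b>0]*1000).max(0))
print('dish',plane(c,[328,199],.016)*1000)
E
```

```text
pink ((380.9920654296875, -134.4290771484375), (162.3170166015625, 62.54571533203125), 58.35581970214844) [[311.7895812988281, -187.11407470703125], [365.0361633300781, -219.92822265625], [450.1945495605469, -81.74407958984375], [396.9479675292969, -48.929931640625]] 38.90305751229817
pink ((512.0449829101562, -362.4642028808594), (63.05144119262695, 162.5711669921875), 70.27064514160156) [[424.8887023925781, -364.6990966796875], [577.91650390625, -419.5794677734375], [599.2012939453125, -360.22930908203125], [446.1734619140625, -305.34893798828125]] 38.94844181906271
marker cap [417.  66.  -0.] [464.  90.  16.]
dish [[754. -48.  16.]]
```

Call:
jog_arm(
  series=[
    [[0,0,9,0,0,0.14,85],[0,0,9,0,0,0.14,85],[0,0,9,0,0,0.14,85],[0,0,9,0,0,0.14,85],[0,0,9,0,0,0.14,85],[0,0,9,0,0,0.14,85],[0,0,9,0,0,0.14,85],[0,0,9,0,0,0.14,85],[0,0,9,0,0,0.14,85],[0,0,9,0,0,0.14,85]],
  ],
)

```text
time_s: 1.1
eef_pos: [0.5746, 0.0001, 0.1198]
eef_rot: [-0.0, 0.997, 0.082, -0.0]
wrist_force: [0.2, -0.2, 0.2]
opening: 0.997
grasp_force: 0.0
```

Call:
jog_arm(
  series=[
    [[0,0,0,0,0,0.085,85],[0,0,0,0,0,0.0858,85],[-19,31,0,0,0,0,85],[-19,31,0,0,0,0,85],[-19,31,0,0,0,0,85],[-19,32,0,0,0,0,85],[0,0,20,0,0,0,85],[0,0,20,0,0,0,85],[0,0,10,0,0,0,85],[0,0,0,0,0,0,85]],
  ],
)

```text
time_s: 2.1
eef_pos: [0.4976, -0.1242, 0.069]
eef_rot: [-0.001, 1.0, 0.0, -0.002]
wrist_force: [-0.6, 0.3, -0.0]
opening: 0.992
grasp_force: 0.0
```

Call:
jog_arm(
  series=[
    [[0,0,20,0,0,0,85],[0,0,20,0,0,0,85],[0,0,12,0,0,0,85],[0,0,7,0,0,0,85],[6,0,0,0,0,0,85],[6,0,0,0,0,0,85],[6,0,0,0,0,0,85],[4,0,0,0,0,0,85],[4,0,0,0,0,0,85],[0,0,0,0,0,0,85]],
  ],
)

```text
time_s: 3.1
eef_pos: [0.5258, -0.1251, 0.012]
eef_rot: [0.0, 1.0, 0.0, 0.0]
wrist_force: [-0.6, -0.6, -1.2]
opening: 0.999
grasp_force: 0.0
```

Call:
jog_arm(
  series=[
    [[3,0,0,0,0,0,85],[3,0,0,0,0,0,85],[3,0,0,0,0,0,85],[3,0,0,0,0,0,85],[2,0,0,0,0,0,85],[2,0,0,0,0,0,85],[1,0,0,0,0,0,85],[0,0,0,0,0,0,85],[0,0,0,0,0,0,85],[0,0,0,0,0,0,85]],
  ],
)

```text
time_s: 4.1
eef_pos: [0.5419, -0.125, 0.0117]
eef_rot: [-0.0, 1.0, -0.0, -0.0]
wrist_force: [0.3, -0.4, -0.0]
opening: 0.996
grasp_force: 0.0
```

```bash
python3 - <<'E'
from rack import *
for n in('side','scene'):
    c=ctrl.camera(n); r,b,z,ap,p=rack(c); print(n,r,z)
cv2.imwrite('pics/s2.png',cv2.resize(c['frame'][140:300,190:390],None,fx=4,fy=3.75))
E
```

```text
side ((569.491943359375, -126.36588287353516), (63.50786209106445, 162.82131958007812), 7.790343761444092) 37.35913859700893
scene ((565.67138671875, -128.0882568359375), (72.1461410522461, 159.58763122558594), 6.904858589172363) 39.0879874001438
```

View pics/s2.png

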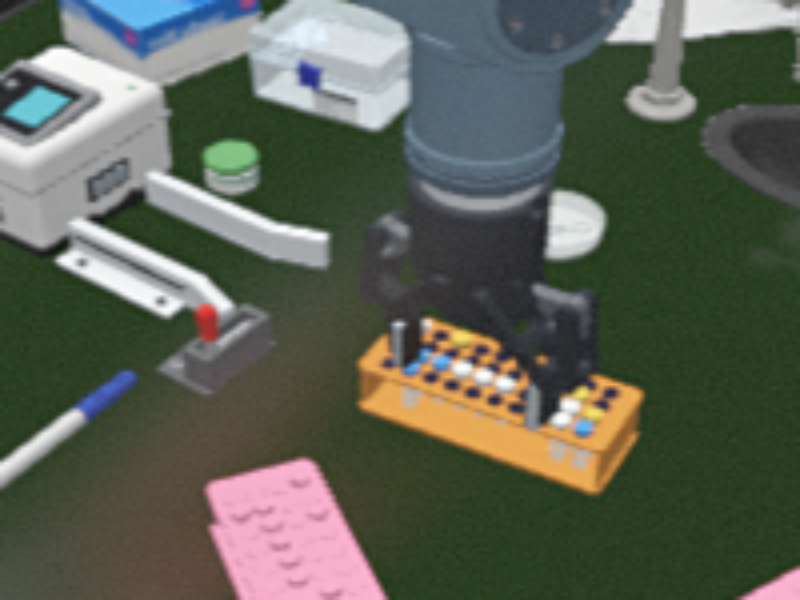

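```bash
python3 - <<'E'
from h import *
np.set_printoptions(suppress=True,precision=0)
c=ctrl.camera('scene'); W=depth(c)*1000
for u,v in [(324,253),(324,250),(324,246),(324,243),(290,236),(290,232),(290,229),(330,249),(329,244)]: print(u,v,c['frame'][v,u],W[v,u], plane(c,[u,v],.025)[0]*1000)
print(ctrl.get_obs()['eef_pos'],ctrl.get_obs()['wrist_force'])
c=ctrl.camera('side'); cv2.imwrite('pics/s3.png',cv2.resize(c['frame'][120:260,190:350],None,fx=5,fy=4.2))
E
```

```text
324 253 [130 123 120] [ 536. -175.   52.] [ 560. -161.   25.]
324 250 [119 117 112] [ 534. -176.   63.] [ 569. -156.   25.]
324 246 [125 123 117] [ 534. -175.   75.] [ 580. -148.   25.]
324 243 [115 109 106] [ 532. -176.   86.] [ 589. -143.   25.]
290 236 [80 79 78] [533. -83.  55.] [560. -62.  25.]
290 232 [86 86 84] [532. -83.  68.] [572. -53.  25.]
290 229 [85 83 85] [535. -81.  74.] [581. -47.  25.]
330 249 [173 176 174] [ 548. -183.   60.] [ 580. -165.   25.]
329 244 [65 60 54] [ 547. -180.   74.] [ 593. -154.   25.]
[ 1. -0.  0.] [-0.  1. -1.]
```

View pics/s3.png

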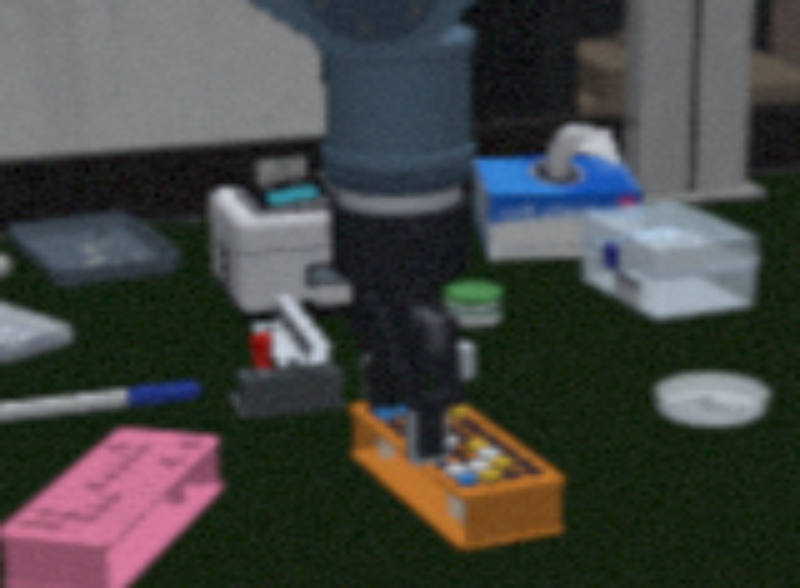

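The fingers stand above the rack: the tips are about 50 mm high by depth and the rack hasn't moved. I'll back off clear of the rack, shut them and measure the real tip height.

Call:
jog_arm(
  series=[
    [[0,0,-30,0,0,0,85],[-20,0,0,0,0,0,0],[-24,0,0,0,0,0,0],[0,0,0,0,0,0,0],[0,0,0,0,0,0,0],[0,0,0,0,0,0,0],[0,0,0,0,0,0,0],[0,0,0,0,0,0,0],[0,0,0,0,0,0,0],[0,0,0,0,0,0,0]],
  ],
)

```text
time_s: 5.3
eef_pos: [0.4981, -0.1249, 0.0416]
eef_rot: [-0.0, 1.0, 0.0, -0.0]
wrist_force: [-0.7, 0.1, 1.1]
opening: 0.002
grasp_force: 0.0
```

```bash
python3 - <<'E'
from h import *
np.set_printoptions(suppress=True,precision=3)
o=ctrl.get_obs(); print(o['eef_pos'],o['opening'],o['q'])
for n in('scene','side'):
    c=ctrl.camera(n); W=depth(c); p=o['eef_pos']
    k=(abs(W[...,0]-p[0])<.035)&(abs(W[...,1]-p[1])<.04)&(W[...,2]>.02)&(W[...,2]<.15)
    hsv=cv2.cvtColor(c['frame'],cv2.COLOR_BGR2HSV); k&=hsv[...,1]<70
    q=W[k]*1000; print(n,k.sum(),np.sort(q[:,2])[:12]); t=q[np.argsort(q[:,2])[:40]]; print(np.median(t,0),t.min(0),t.max(0))
cs=ctrl.camera('scene'); cv2.imwrite('pics/s4.png',cv2.resize(cs['frame'][180:280,230:380],None,fx=5,fy=5))
E
```

```text
[ 0.498 -0.125  0.042] 0.002351938403829276 [-0.477  0.271  1.882  0.     0.988  1.093]
scene 527 [63.308 66.867 67.463 67.712 68.096 70.019 70.234 70.787 71.159 71.94
 71.997 72.201]
[ 490.058 -129.223   75.098] [ 487.929 -138.958   63.308] [ 501.534 -114.005   80.447]
side 194 [61.648 61.695 62.856 63.132 63.213 63.414 63.824 64.79  65.313 65.526
 66.134 66.629]
[ 496.868 -131.728   70.996] [ 487.612 -142.542   61.648] [ 509.322 -126.374   77.336]
```

View pics/s4.png

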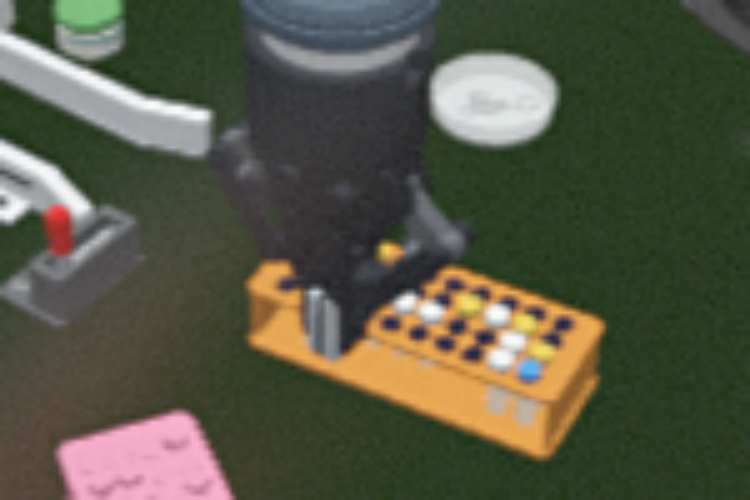

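```bash
python3 - <<'E'
from h import *
np.set_printoptions(suppress=True,precision=1)
c=ctrl.camera('scene')
W=depth(c)*1000
for v in range(244,256): print(v,W[v,296],c['frame'][v,296])
for z in(.03,.04,.05,.06,.07): print(z,plane(c,[296,251],z)[0]*1000)
E
```

```text
244 [ 489.3 -131.3   89.3] [146 143 137]
245 [ 489.3 -131.3   86.3] [144 141 137]
246 [ 488.7 -131.8   84.1] [146 142 138]
247 [ 488.8 -131.8   81. ] [144 141 135]
248 [ 488.7 -131.9   78.2] [143 140 134]
249 [ 489.2 -131.6   74.6] [145 140 136]
250 [ 489.9 -131.2   70.8] [144 138 127]
251 [ 488.7 -132.    69.2] [144 136 136]
252 [539.3 -95.8   5.9] [108 153 201]
253 [539.1 -96.    2.8] [ 85 169 232]
254 [535.7 -98.5   3.6] [ 74 150 214]
255 [535.1 -98.9   0.9] [ 41  93 136]
0.03 [ 521.8 -108.3   30. ]
0.04 [ 513.3 -114.4   40. ]
0.05 [ 504.9 -120.4   50. ]
0.06 [ 496.5 -126.5   60. ]
0.07 [ 488.  -132.5   70. ]
```

Both views put the shut tips about 23 mm above the reported TCP, and about 38 mm when open. I'll work with that offset and go to reported z of about -15 for open tips at about 23 mm.

Call:
jog_arm(
  series=[
    [[0,0,0,0,0,0,85],[0,0,0,0,0,0,85],[0,0,0,0,0,0,85],[0,0,0,0,0,0,85],[0,0,15,0,0,0,85],[0,0,15,0,0,0,85],[0,0,10,0,0,0,85],[0,0,10,0,0,0,85],[0,0,6,0,0,0,85],[0,0,0,0,0,0,85]],
  ],
)

```text
time_s: 6.5
eef_pos: [0.4974, -0.1247, -0.0152]
eef_rot: [-0.0, 1.0, -0.0, -0.001]
wrist_force: [0.0, 0.2, 1.5]
opening: 0.998
grasp_force: 0.0
```

```bash
python3 - <<'E'
from h import *
np.set_printoptions(suppress=True,precision=1)
o=ctrl.get_obs(); p=o['eef_pos']; print(p,o['wrist_force'])
for n in('scene','side'):
    c=ctrl.camera(n); W=depth(c); hsv=cv2.cvtColor(c['frame'],cv2.COLOR_BGR2HSV)
    g=c['frame'].min(2)>60
    k=(abs(W[...,0]-p[0])<.02)&(abs(W[...,1]-p[1])<.07)&(W[...,2]>.01)&(W[...,2]<.1)&(hsv[...,1]<80)
    q=W[k]*1000; print(n,k.sum(),np.sort(q[:,2])[:10]); print(q.min(0),q.max(0))
E
```

```text
[ 0.5 -0.1 -0. ] [0.  0.2 1.5]
scene 626 [20.5 21.5 21.6 21.6 22.1 22.7 22.7 23.  23.  23.3]
[ 479.9 -194.7   20.5] [513.2 -55.1 100. ]
side 276 [17.6 18.3 18.7 19.1 20.3 20.6 20.6 20.8 20.8 21.1]
[ 479.7 -194.6   17.6] [511.5 -57.3  99.9]
```

Call:
jog_arm(
  series=[
    [[6,0,0,0,0,0,85],[6,0,0,0,0,0,85],[5,0,0,0,0,0,85],[4,0,0,0,0,0,85],[4,0,0,0,0,0,85],[4,0,0,0,0,0,85],[4,0,0,0,0,0,85],[3,0,0,0,0,0,85],[2,0,0,0,0,0,85],[0,0,0,0,0,0,85]],
  ],
)

```text
time_s: 7.6
eef_pos: [0.5365, -0.1251, -0.0143]
eef_rot: [0.0, 1.0, -0.0, 0.0]
wrist_force: [-0.3, -0.0, -0.5]
opening: 0.998
grasp_force: 0.0
```

```bash
python3 - <<'E'
from rack import *
for n in('side','scene'):
    c=ctrl.camera(n); r,b,z,ap,p=rack(c); print(n,r,z,b.tolist())
E
```

```text
side ((581.8814697265625, -133.3304443359375), (157.4696502685547, 62.65632247924805), 88.82573699951172) 37.68178068291145 [[548.9463500976562, -211.40672302246094], [611.5895385742188, -212.6907501220703], [614.8165893554688, -55.25416564941406], [552.1734008789062, -53.97013854980469]]
scene ((570.3432006835938, -145.44737243652344), (132.6674041748047, 90.08853912353516), 88.47191619873047) 38.97851966344301 [[523.5460205078125, -210.55630493164062], [613.6025390625, -212.95867919921875], [617.140380859375, -80.33843994140625], [527.0838623046875, -77.93606567382812]]
```

Call:
jog_arm(
  series=[
    [[-15,0,0,0,0,0,85],[-10,0,0,0,0,0,85],[0,0,-30,0,0,0,85],[0,0,-40,0,0,0,85],[0,0,-10,0,0,-0.142,85],[0,0,0,0,0,-0.142,85],[0,0,0,0,0,-0.142,85],[0,0,0,0,0,-0.142,85],[0,0,0,0,0,-0.142,85],[0,0,0,0,0,-0.142,85]],
  ],
)

```text
time_s: 8.7
eef_pos: [0.5107, -0.1251, 0.0657]
eef_rot: [0.0, 0.909, 0.416, 0.0]
wrist_force: [-0.2, -0.6, -0.8]
opening: 0.994
grasp_force: 0.0
```

Call:
jog_arm(
  series=[
    [[0,0,0,0,0,-0.142,25],[0,0,0,0,0,-0.142,25],[0,0,0,0,0,-0.142,25],[0,0,0,0,0,-0.142,25],[0,0,0,0,0,-0.1508,25],[-32,18,0,0,0,0,25],[-32,18,0,0,0,0,25],[-32,18,0,0,0,0,25],[-29,18,0,0,0,0,25],[0,0,0,0,0,0,25]],
  ],
)

```text
time_s: 9.7
eef_pos: [0.5845, -0.2543, 0.0662]
eef_rot: [0.002, 0.708, 0.706, 0.0]
wrist_force: [0.5, -0.8, -0.3]
opening: 0.294
grasp_force: 0.0
```

```bash
python3 - <<'E'
from rack import *
for n in('side','scene'):
    c=ctrl.camera(n); r,b,z,ap,p=rack(c); print(n,r,z,b.round().tolist())
E
```

```text
side ((579.8998413085938, -130.7161865234375), (62.27340316772461, 162.7963104248047), 0.9337217807769775) 37.63175987297524 [[547.0, -50.0], [550.0, -213.0], [612.0, -212.0], [610.0, -49.0]]
scene ((580.73388671875, -131.20556640625), (65.09632110595703, 161.092041015625), 1.3232849836349487) 39.13069168849226 [[546.0, -51.0], [550.0, -212.0], [615.0, -211.0], [611.0, -50.0]]
```

Call:
jog_arm(
  series=[
    [[0,-2,20,0,0,0,25],[0,0,25,0,0,0,25],[0,0,20,0,0,0,25],[0,0,13,0,0,0,25],[0,0,0,0,0,0,25],[6,0,0,0,0,0,25],[6,0,0,0,0,0,25],[6,0,0,0,0,0,25],[6,0,0,0,0,0,25],[6,0,0,0,0,0,25]],
  ],
)

```text
time_s: 10.8
eef_pos: [0.5813, -0.2196, -0.0118]
eef_rot: [0.0, 0.707, 0.707, 0.0]
wrist_force: [-0.1, -2.8, 1.5]
opening: 0.288
grasp_force: 1.1
```

Call:
jog_arm(
  series=[
    [[6,0,0,0,0,0,25],[6,0,0,0,0,0,25],[7,0,0,0,0,0,25],[7,0,0,0,0,0,25],[7,0,0,0,0,0,25],[7,0,0,0,0,0,25],[7,0,0,0,0,0,25],[7,0,0,0,0,0,25],[7,0,0,0,0,0,25],[5,0,0,0,0,0,25]],
  ],
)

```text
time_s: 11.8
eef_pos: [0.5809, -0.1533, -0.0124]
eef_rot: [-0.0, 0.707, 0.707, -0.0]
wrist_force: [-0.0, -2.3, 1.5]
opening: 0.294
grasp_force: 1.3
```

```bash
python3 - <<'E'
from rack import *
for n in('side','scene'):
    c=ctrl.camera(n); r,b,z,ap,p=rack(c); print(n,r,z,b.round().tolist())
cv2.imwrite('pics/s5.png',cv2.resize(c['frame'][140:290,180:380],None,fx=4,fy=4))
E
```

```text
Traceback (most recent call last):
  File "rack.py", line 7, in rack
    i=max(ok,key=lambda i:s[i,4])
ValueError: max() iterable argument is empty
```

```bash
sed -i 's/600<s/250<s/' rack.py; python3 - <<'E'
from rack import *
c=ctrl.camera('scene'); cv2.imwrite('pics/s5.png',cv2.resize(c['frame'][140:290,180:380],None,fx=4,fy=4))
r,b,z,ap,p=rack(c); print(r,z,b.round().tolist())
E
```

```text
((581.3882446289062, -62.591796875), (161.14175415039062, 63.670433044433594), 89.5752944946289) 39.098044460475265 [[549.0, -143.0], [613.0, -143.0], [614.0, 18.0], [550.0, 18.0]]
```

View pics/s5.png

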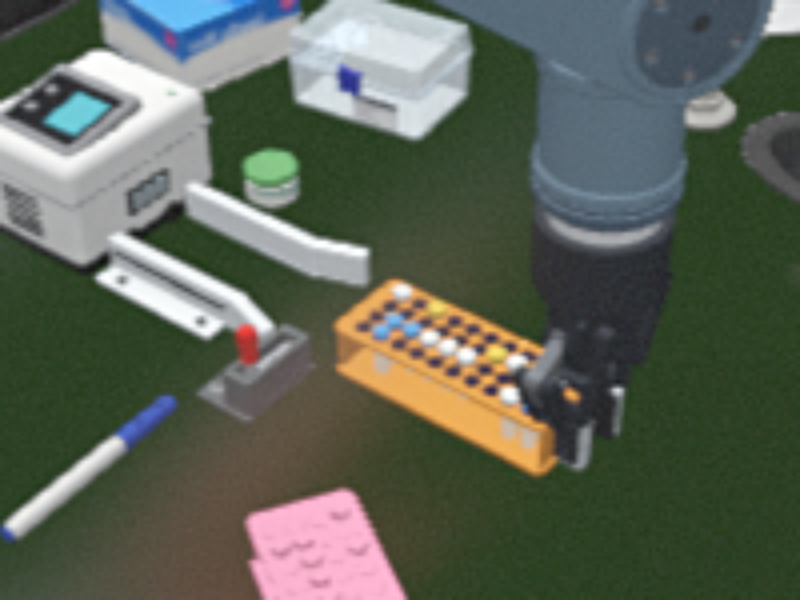

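The rack is straight, at (581,-63) with yaw about 0, its head at crop (370,300) just short of the lane mouth, and the fingers square on its tail at crop (570,420).

Call:
jog_arm(
  series=[
    [[6,0.5,0,0,0,0,25],[7,0.5,0,0,0,0,25],[7,0,0,0,0,0,25],[7,0,0,0,0,0,25],[7,0,0,0,0,0,25],[7,0,0,0,0,0,25],[7,0,0,0,0,0,25],[7,0,0,0,0,0,25],[7,0,0,0,0,0,25],[6,0,0,0,0,0,25]],
  ],
)

```text
time_s: 12.9
eef_pos: [0.582, -0.0854, -0.0123]
eef_rot: [-0.0, 0.707, 0.707, -0.0]
wrist_force: [0.1, -0.7, -0.5]
opening: 0.294
grasp_force: 0.4
```

Call:
jog_arm(
  series=[
    [[7,0,0,0,0,0,25],[7,0,0,0,0,0,25],[7,0,0,0,0,0,25],[7,0,0,0,0,0,25],[7,0,0,0,0,0,25],[7,0,0,0,0,0,25],[7,0,0,0,0,0,25],[7,0,0,0,0,0,25],[6,0,0,0,0,0,25],[5,0,0,0,0,0,25]],
  ],
)

```text
time_s: 13.9
eef_pos: [0.5821, -0.0185, -0.0123]
eef_rot: [0.0, 0.707, 0.707, -0.0]
wrist_force: [-0.0, -1.7, 0.2]
opening: 0.289
grasp_force: 0.5
```

```bash
python3 - <<'E'
from rack import *
c=ctrl.camera('scene')
r,b,z,ap,p=rack(c); print(r,z,b.round().tolist())
E
```

```text
((582.0536499023438, 70.7007064819336), (160.4451446533203, 60.830474853515625), 89.52491760253906) 39.18483456333433 [[551.0, -9.0], [612.0, -10.0], [613.0, 151.0], [552.0, 151.0]]
```

Call:
jog_arm(
  series=[
    [[6,0,0,0,0,0,25],[6,0,0,0,0,0,25],[6,0,0,0,0,0,25],[6,0,0,0,0,0,25],[6,0,0,0,0,0,25],[6,0,0,0,0,0,25],[6,0,0,0,0,0,25],[4,0,0,0,0,0,25],[3,0,0,0,0,0,25],[2,0,0,0,0,0,25]],
  ],
)

```text
time_s: 14.95
eef_pos: [0.5821, 0.0322, -0.0123]
eef_rot: [0.0, 0.707, 0.707, -0.0]
wrist_force: [-0.2, -0.9, -0.4]
opening: 0.291
grasp_force: 0.7
```

Call:
jog_arm(
  series=[
    [[1,0,0,0,0,0,25],[1,0,0,0,0,0,25],[1,0,0,0,0,0,25],[1,0,0,0,0,0,25],[1,0,0,0,0,0,25],[0,0,0,0,0,0,25],[0,0,0,0,0,0,25],[0,0,0,0,0,0,25],[0,0,0,0,0,0,25],[0,0,0,0,0,0,25]],
  ],
)

```text
time_s: 15.95
eef_pos: [0.5821, 0.0371, -0.0124]
eef_rot: [-0.0, 0.707, 0.707, 0.0]
wrist_force: [0.1, -0.8, 0.1]
opening: 0.292
grasp_force: 0.0
```

```bash
python3 - <<'E'
from rack import *
c=ctrl.camera('scene')
r,b,z,ap,p=rack(c); print(r,z,b.round().tolist())
E
```

```text
((583.5707397460938, 128.5869903564453), (63.45876693725586, 160.6177978515625), 0.14072348177433014) 39.2143992792161 [[552.0, 209.0], [552.0, 48.0], [615.0, 48.0], [615.0, 209.0]]
```

Close; no stop force yet. I'll go on in fine steps, watching the force.

Call:
jog_arm(
  series=[
    [[0.5,0,0,0,0,0,25],[0.5,0,0,0,0,0,25],[0.5,0,0,0,0,0,25],[0.5,0,0,0,0,0,25],[0,0,0,0,0,0,25],[0,0,0,0,0,0,25],[0,0,0,0,0,0,25],[0,0,0,0,0,0,25],[0,0,0,0,0,0,25],[0,0,0,0,0,0,25]],
  ],
)

```text
time_s: 17.0
eef_pos: [0.5822, 0.039, -0.0123]
eef_rot: [0.0, 0.707, 0.707, 0.0]
wrist_force: [-0.2, 0.0, 0.5]
opening: 0.292
grasp_force: 0.0
```

Call:
jog_arm(
  series=[
    [[0.5,0,0,0,0,0,25],[0.5,0,0,0,0,0,25],[0.5,0,0,0,0,0,25],[0.5,0,0,0,0,0,25],[0,0,0,0,0,0,25],[0,0,0,0,0,0,25],[0,0,0,0,0,0,25],[0,0,0,0,0,0,25],[0,0,0,0,0,0,25],[0,0,0,0,0,0,25]],
  ],
)

```text
time_s: 18.0
eef_pos: [0.5824, 0.0405, -0.0122]
eef_rot: [0.0, 0.707, 0.707, -0.0]
wrist_force: [-0.2, -4.9, 1.0]
opening: 0.29
grasp_force: 2.6
```

Call:
jog_arm(
  series=[
    [[0.5,0,0,0,0,0,25],[0.5,0,0,0,0,0,25],[0.5,0,0,0,0,0,25],[0,0,0,0,0,0,25],[0,0,0,0,0,0,25],[0,0,0,0,0,0,25],[0,0,0,0,0,0,25],[0,0,0,0,0,0,25],[0,0,0,0,0,0,25],[0,0,0,0,0,0,25]],
  ],
)

```text
time_s: 19.0
eef_pos: [0.5829, 0.0407, -0.0119]
eef_rot: [0.001, 0.707, 0.707, -0.0]
wrist_force: [0.8, -10.8, 1.0]
opening: 0.291
grasp_force: 5.3
```

```bash
python3 - <<'E'
from rack import *
c=ctrl.camera('scene')
r,b,z,ap,p=rack(c); print(r,z,b.round().tolist())
E
```

```text
((583.50146484375, 131.26295471191406), (164.11070251464844, 64.62144470214844), 89.90251922607422) 39.25470807039177 [[551.0, 49.0], [616.0, 49.0], [616.0, 213.0], [551.0, 213.0]]
```

The rack is home: the TCP stays at 40.7 mm while the force rises to 11 N. Next I'll back off, shut the fingers and go to the -x side of the knob.

Call:
jog_arm(
  series=[
    [[-10,0,0,0,0,0,25],[-20,0,0,0,0,0,25],[0,0,-30,0,0,0,0],[0,0,-40,0,0,0,0],[0,0,-30,0,0,0,0],[4,-20,0,0,0,0,0],[6,-30,0,0,0,0,0],[6,-30,0,0,0,0,0],[6,-30,0,0,0,0,0],[4,-10,0,0,0,0,0]],
  ],
)

```text
time_s: 20.05
eef_pos: [0.4589, 0.0398, 0.0869]
eef_rot: [-0.002, 0.707, 0.707, -0.0]
wrist_force: [0.5, 0.2, -0.2]
opening: 0.002
grasp_force: 0.0
```

```bash
python3 - <<'E'
from rack import *
np.set_printoptions(suppress=True,precision=1)
for n in('scene','side'):
    c=ctrl.camera(n)
    try: r,b,z,ap,p=rack(c); print(n,r,z,b.round().tolist())
    except Exception as e: print(n,e)
    W=depth(c)*1000; hsv=cv2.cvtColor(c['frame'],cv2.COLOR_BGR2HSV)
    red=(cv2.inRange(hsv,(0,150,60),(8,255,255))|cv2.inRange(hsv,(172,150,60),(180,255,255)))>0
    X,Y,Z=W[...,0],W[...,1],W[...,2]
    k=red&(X>470)&(X<550)&(Y>10)&(Y<70)&(Z>34)&(Z<66); print('knob',k.sum(),W[k].min(0),W[k].max(0))
E
```

```text
scene ((583.6596069335938, 97.8316650390625), (63.00560760498047, 97.21958923339844), 0.05851681903004646) 39.25444664044342 [[552.0, 146.0], [552.0, 49.0], [615.0, 49.0], [615.0, 146.0]]
knob 34 [490.5  30.8  39.7] [497.7  43.   64.3]
side ((581.4937133789062, 126.02890014648438), (158.7067413330078, 60.42863845825195), 88.57906341552734) 37.62277178186116 [[549.0, 47.0], [610.0, 46.0], [614.0, 205.0], [553.0, 206.0]]
knob 24 [490.3  29.7  38.9] [499.8  41.7  60.4]
```

Call:
jog_arm(
  series=[
    [[-2,0,20,0,0,0,0],[0,0,20,0,0,0,0],[0,0,15,0,0,0,0],[0,0,10,0,0,0,0],[0,0,3,0,0,0,0],[0,0,0,0,0,0,0],[0,0,0,0,0,0,0],[0,0,0,0,0,0,0],[0,0,0,0,0,0,0],[0,0,0,0,0,0,0]],
  ],
)

```text
time_s: 21.15
eef_pos: [0.4625, 0.0365, 0.0201]
eef_rot: [0.0, 0.707, 0.707, 0.0]
wrist_force: [-0.4, 0.9, 0.4]
opening: 0.0
grasp_force: 0.0
```

```bash
python3 - <<'E'
from h import *
np.set_printoptions(suppress=True,precision=1)
o=ctrl.get_obs(); p=o['eef_pos']; print(p*1000,o['wrist_force'])
for n in('scene','side'):
    c=ctrl.camera(n); W=depth(c)*1000
    k=(abs(W[...,0]-p[0]*1000)<25)&(abs(W[...,1]-p[1]*1000)<16)&(W[...,2]>22)&(W[...,2]<75)
    q=W[k]; print(n,k.sum(),np.sort(q[:,2])[:12],q.min(0),q.max(0))
cs=ctrl.camera('scene'); cv2.imwrite('pics/s6.png',cv2.resize(cs['frame'][160:280,180:330],None,fx=5,fy=5))
E
```

```text
[462.5  36.5  20.1] [-0.4  0.9  0.4]
scene 127 [22.4 22.4 23.1 24.  24.3 24.8 25.4 26.8 28.2 28.6 28.9 29.3] [449.4  22.4  22.4] [487.1  42.1  74.9]
side 96 [22.3 25.  26.1 26.6 27.9 28.5 28.9 29.1 29.8 31.9 40.7 42.7] [448.9  22.6  22.3] [487.1  50.2  74.7]
```

View pics/s6.png

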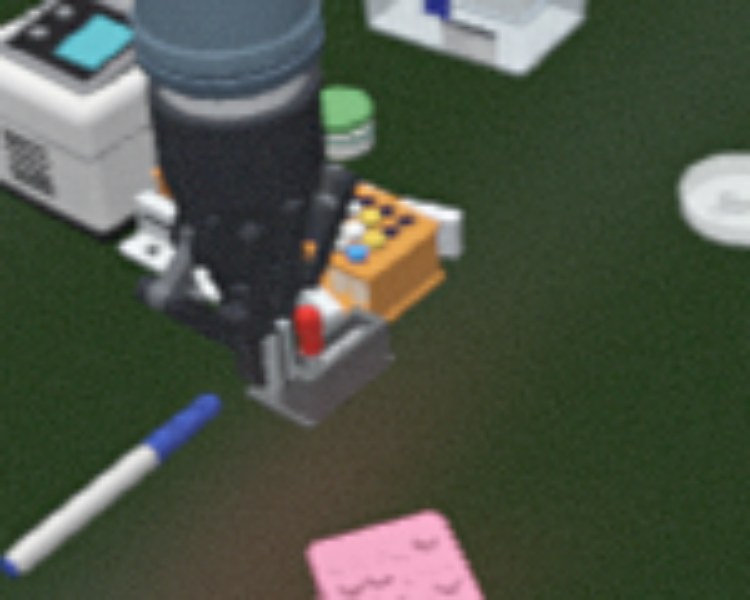

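The shut fingers stand just -x of the red knob (crop 308,330), with tips at about 41 mm, above the 30 mm case, and the rack is docked. Now to push.

Call:
jog_arm(
  series=[
    [[0,4,0,0,0,0,0],[0,4,0,0,0,0,0],[0,4,0,0,0,0,0],[0,3,0,0,0,0,0],[0,3,0,0,0,0,0],[0,3,0,0,0,0,0],[0,3,0,0,0,0,0],[0,3,0,0,0,0,0],[0,3,0,0,0,0,0],[0,0,0,0,0,0,0]],
  ],
)

```text
time_s: 22.3
eef_pos: [0.4926, 0.0365, 0.0197]
eef_rot: [0.0, 0.707, 0.707, 0.0]
wrist_force: [-0.2, 0.4, -0.7]
opening: 0.001
grasp_force: 0.3
```

Call:
jog_arm(
  series=[
    [[0,2,0,0,0,0,0],[0,2,0,0,0,0,0],[0,2,0,0,0,0,0],[0,1,0,0,0,0,0],[0,1,0,0,0,0,0],[0,0,0,0,0,0,0],[0,0,0,0,0,0,0],[0,0,0,0,0,0,0],[0,0,0,0,0,0,0],[0,0,0,0,0,0,0]],
  ],
)

```text
time_s: 23.3
eef_pos: [0.5002, 0.0365, 0.0197]
eef_rot: [0.0, 0.707, 0.707, 0.0]
wrist_force: [-0.6, 0.7, -0.6]
opening: -0.004
grasp_force: 0.5
```

```bash
cat > knob.py <<'E'
from rack import *
np.set_printoptions(suppress=True,precision=1)
for n in('scene','side'):
    c=ctrl.camera(n)
    try: r,b,z,ap,p=rack(c); print(n,r,z,b.round().tolist())
    except Exception as e: print(n,e)
    W=depth(c)*1000; hsv=cv2.cvtColor(c['frame'],cv2.COLOR_BGR2HSV)
    red=(cv2.inRange(hsv,(0,150,60),(8,255,255))|cv2.inRange(hsv,(172,150,60),(180,255,255)))>0
    X,Y,Z=W[...,0],W[...,1],W[...,2]
    k=red&(X>470)&(X<550)&(Y>10)&(Y<70)&(Z>34)&(Z<66); print('knob',k.sum(),W[k].min(0),W[k].max(0))
    cv2.imwrite(f'pics/k_{n}.png',cv2.resize(c['frame'][150:280,180:330],None,fx=4.6,fy=4.6))
print(ctrl.get_obs()['wrist_force'])
E
python3 knob.py
```

```text
scene max() iterable argument is empty
knob 5 [519.9  30.8  40.2] [523.9  34.   58.1]
side ((581.140625, 122.50698852539062), (60.294368743896484, 151.40370178222656), 0.26238954067230225) 37.450276209170546 [[551.0, 198.0], [551.0, 47.0], [612.0, 47.0], [611.0, 198.0]]
knob 16 [513.5  28.7  37.7] [521.3  40.   62.5]
[-1.7  0.3  0. ]
```

Call:
jog_arm(
  series=[
    [[0,1,0,0,0,0,0],[0,1,0,0,0,0,0],[0,1,0,0,0,0,0],[0,1,0,0,0,0,0],[0,0,0,0,0,0,0],[0,0,0,0,0,0,0],[0,0,0,0,0,0,0],[0,0,0,0,0,0,0],[0,0,0,0,0,0,0],[0,0,0,0,0,0,0]],
  ],
)

```text
time_s: 24.4
eef_pos: [0.5042, 0.0365, 0.0197]
eef_rot: [0.0, 0.707, 0.707, 0.0]
wrist_force: [-1.1, -0.0, -0.3]
opening: -0.001
grasp_force: 0.5
```

Call:
jog_arm(
  series=[
    [[0,1,0,0,0,0,0],[0,1,0,0,0,0,0],[0,0,0,0,0,0,0],[0,0,0,0,0,0,0],[0,0,0,0,0,0,0],[0,0,0,0,0,0,0],[0,0,0,0,0,0,0],[0,0,0,0,0,0,0],[0,0,0,0,0,0,0],[0,0,0,0,0,0,0]],
  ],
)

```text
time_s: 25.4
eef_pos: [0.5051, 0.0366, 0.0195]
eef_rot: [-0.001, 0.707, 0.707, -0.001]
wrist_force: [-5.4, -0.8, 3.5]
opening: -0.003
grasp_force: 2.8
```

Call:
jog_arm(
  series=[
    [[0,1,0,0,0,0,0],[0,1,0,0,0,0,0],[0,0,0,0,0,0,0],[0,0,0,0,0,0,0],[0,0,0,0,0,0,0],[0,0,0,0,0,0,0],[0,0,0,0,0,0,0],[0,0,0,0,0,0,0],[0,0,0,0,0,0,0],[0,0,0,0,0,0,0]],
  ],
)

```text
time_s: 26.4
eef_pos: [0.5054, 0.0367, 0.0194]
eef_rot: [-0.002, 0.707, 0.707, -0.002]
wrist_force: [-11.4, -1.2, 9.6]
opening: -0.004
grasp_force: 6.1
```

The bolt is at its end stop: 11 N with no further motion. I'll retreat and check.

Call:
jog_arm(
  series=[
    [[0,-5,0,0,0,0,0],[0,-15,0,0,0,0,0],[0,-20,0,0,0,0,0],[0,0,-30,0,0,0,0],[0,0,-40,0,0,0,0],[0,0,-40,0,0,0,0],[-20,-40,0,0,0,0,0],[-20,-40,0,0,0,0,0],[0,0,0,0,0,0,0],[0,0,0,0,0,0,0]],
  ],
)

```text
time_s: 27.4
eef_pos: [0.3887, -0.004, 0.1304]
eef_rot: [0.001, 0.708, 0.706, 0.001]
wrist_force: [0.3, -0.5, -0.1]
opening: -0.003
grasp_force: 0.0
```

```bash
python3 knob.py
```

```text
scene ((581.07666015625, 96.3392105102539), (144.13987731933594, 73.736083984375), 77.77989196777344) 39.112289300330616 [[530.0, 34.0], [602.0, 18.0], [632.0, 159.0], [560.0, 175.0]]
knob 34 [520.6  31.3  36.5] [529.6  41.7  62.6]
side ((581.8309936523438, 129.28973388671875), (160.328125, 60.44732666015625), 89.70490264892578) 37.56317492071687 [[551.0, 49.0], [612.0, 49.0], [612.0, 209.0], [552.0, 210.0]]
knob 18 [520.8  31.1  37.2] [530.7  40.   58.4]
[ 0.1 -0.6 -0.4]
```

View pics/k_scene.png

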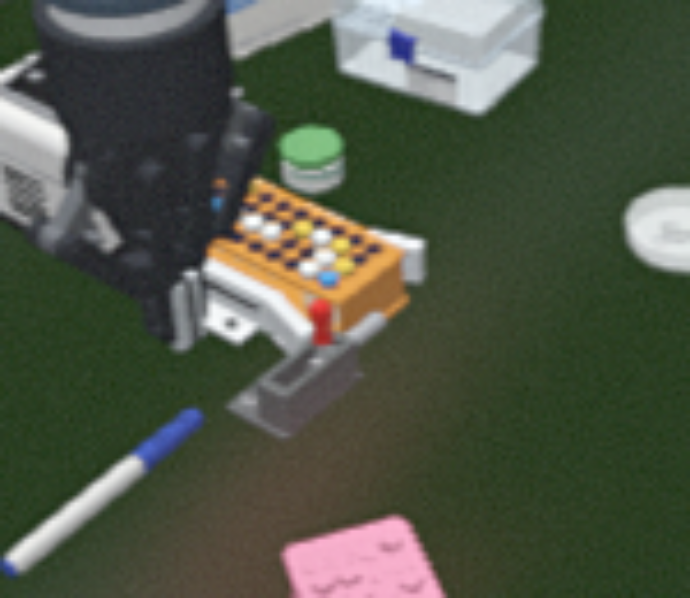

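The knob moved 30.3 mm and the bolt (crop 365,325) lies across the rack's tail, with the rack docked and the robot clear.

```bash
python3 -c "
from bench import ctrl
print(ctrl.hand_in())"
```

```text
the job is handed in; nothing more can be done
None
```

I docked the orange rack fully against the stop and shut the bolt behind it (the knob moved about 30 mm), then handed the job in at about 28 s with the robot touching nothing; hand-in returned no verdict.

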